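# Refill the empty well of a block-paint palette by nudging the block home

### The arm

A 6-joint arm with a two-finger parallel gripper is mounted at the origin on the work surface. World frame = base frame: x ahead of the robot, y to its left, z up, the work surface at z = 0. Lengths are in m, angles in rad, forces in N, time in s.
With the tool pointing down it reaches from about 0.325 to 0.75 m from the base axis. Payload 7.6 kg.
Tool frame: the origin (TCP) lies between the finger pads; the fingertips stand 8 mm ahead of it and the grasp point (between the pads) lies 11 mm behind it; z points along the fingers, y is the direction in which the jaws open and shut (so a half turn about z gives the same grasp; the last joint's range is limited). The gripper opens to 85 mm and grips with 20 to 120 N. Pads are 22 mm wide; open, the fingers measure 114 mm over their backs; the gripper's body (76 mm by 85 mm) begins 54 mm behind the grasp point. The pads swing forward as they close: fully open they stand 13 mm farther back than shut.
Start: joints at [-1.389, 0.052, 1.401, -0, 1.689, -0.07], TCP at [0.131, -0.508, 0.239] pointing down, gripper open.
Joint ranges: [-2.9, 2.9], [-0.91, 2.17], [0.12, 2.37], [-1.06, 4.2], [0.26, 2.73], [-2.93, 2.93]. Speed limits (rad/s): [2.57, 2.57, 3.01, 3.14, 3.14, 3.14].

### API

Orientations are given as a 3x3 rotation matrix whose columns are the frame's x, y, z axes.
In Python, from cell import observe, eyes, order gives the robot as it stands. The module is installed in compiled form; this text tells all that it offers.
- The arm moves only by the tool send_rows, never from a script. Its argument "plan" is a list that holds one entry, the list of rows, each a list of 5 numbers: the shift along the tool's x, y, z in m, then the turn about the tool's z in rad, then the opening, from 0 (shut) to 1 (fully open). A call has 1 to 10 rows; each row shifts and turns the pose as measured when the row begins, along the tool's axes as they then stand; what a row does not reach is not made up. A row lasts 1/12 s, in which the tool goes at most 41.7 mm and 7.16 degrees, less where a joint would pass 70% of its speed; a pose out of reach is approached as far as the arm can. A call is refused whole if a number of a shift passes 0.0417 or a number of a turn 0.125, either way. A call with a gripper value outside its range is refused whole. The fingers move at their own pace and stop on an object; "squeeze" is the grip in N (left out, the last holds). Time passes only in rows, so rows that do not move let the fingers close. It gives the time, the measured TCP pose, the force and the opening at its end, in the units of the state.
- observe(): the state, without advancing time (a new reading comes with each control period).
- eyes.capture(name): name is "scene" or "top" or "wrist"; returns a dict with "image" (420x560x3 uint8, red, green, blue), "intrinsics" (3x3 intrinsics, pixels), "world_to_cam" (4x4, takes a point from world to camera coordinates); the wrist camera has in their place "mount" (4x4, takes a point from camera to tool coordinates, whose origin is the TCP and whose axes are the flange's). Camera axes: x right, y up, looking along -z (the intrinsics and any distortion apply to the point x, -y, -z); pixel columns grow to the right and rows downward; lengths in m; the calibration is good to about 2 mm. A picture is of the moment at which its call begins: read the wrist's pose just before it. There is no depth.
- order.job_done(): hands the job in, once; it reports no verdict.
Trained networks look in a picture, given as the dict that the camera call returned (one of the last four; its "shot" number tells which), for a name from the list of things; names that differ only in an ending like _2 or _b are one class to them, and where a whole thing is asked for, a point or a joint stands for the part that bears it (a point fixed in the world has none). Each returns a list of dicts, best first, with "p" (0 to 1); they miss things now and then, are a little off and sometimes report something else, mostly with a low value. They report only what shows in the picture. A call takes as long as a camera call. They do not tell look-alikes from the thing itself.
- eyes.find_in(picture, thing): "centre" ([column, row] in pixels, amid what is visible of it).
- eyes.landmark_of(picture, thing): "centre" ([column, row] in pixels: a listed point, or the origin of a listed thing).
The state is a dict: "time": time; "joints": joint angles; "dq": joint speeds; "tau": joint torques, N m; "tool_pos": TCP position; "ee_rot": TCP orientation; "force": force on the tool from outside, world axes, zero at the start; "ft_torque": the same for the moment, N m; "grip_width": finger opening in m.
Only numpy, scipy, OpenCV 4.12 (cv2) and the standard library are available. Lean on these libraries where they do the work, as an engineer would, in place of code of your own. Each camera call takes 0.05 s, during which the arm holds its last target.

### The job

The loose black paint block lying on the flat mixing area of the white palette belongs in the palette's one empty well. With the fingertips, slide it along in front of that well and nudge it over the edge until it drops in; if it hangs on the rim, press it down, so that it lies flat on the bottom like the other three; do not pick it up. Leave the other blocks in their wells and everything else on the table where it is, and take the hand clear at the end.

Things in the scene. Friction and masses are not known exactly. Their poses are not given: they have to be found in the camera images.
- palette: white plastic paint palette, fixed, 190 mm (its x) by 360 mm (its y); outline x = -95 to 95, y = -150 to 210 mm. Origin on the table under it; x points level from the mixing area to the row of wells, within 0.35 rad of straight away from the robot. Flat deck 17 mm above the table; round the outline a lip 4 mm wide rises 3 mm above the deck; five bumps 8 mm high stand on the far edge at x = 88 mm
- mixing_area (a point): middle of the palette's flat mixing area, on the deck surface, at x = -36, y = 0 mm of the palette (same axes). The area runs x = -91 to 19, y = -146 to 140 mm of the palette; nothing is on it but the loose block and flat dried stains
- well_row (a point): middle of the row of wells at deck height, x = 50, y = 0 mm of the palette (same axes). The four round wells have centres at y = -102, -34, 34 and 102 mm; each is 61 mm in diameter and 13 mm deep, with a flat floor 4 mm above the table, upright walls and a 1 mm chamfer at the mouth
- block: the loose paint block: plain rigid black disc, 57 mm diameter, 16 mm thick, about 55 g, flat on the mixing area; origin at the centre of its underside, z along its axis. Pushed over a well it tips in when about 5 to 9 mm short of centre, and may hang tilted (to 0.45 rad) with its rear edge on the rim; nudging on or pressing that edge drops it flat. Seated, its underside is 4 mm above the table and its top 3 mm above the deck
- empty_well: the empty well, one of the four: a film of dried grey paint under 1 mm thick on its floor; origin at the centre of the well's floor, 4 mm above the table and 13 mm below the deck
- filled1: the same kind of black block as the loose one, already seated in one of the other three wells (which one varies), standing 3 mm proud of the deck; loose in its well with 2 mm play all round; origin at the centre of its underside
- filled2: the same kind of black block as the loose one, already seated in one of the other three wells (which one varies), standing 3 mm proud of the deck; loose in its well with 2 mm play all round; origin at the centre of its underside
- filled3: the same kind of black block as the loose one, already seated in one of the other three wells (which one varies), standing 3 mm proud of the deck; loose in its well with 2 mm play all round; origin at the centre of its underside
- palette_cup: small steel cup, 38 mm diameter, 20 mm high, standing loose on the palette's deck beyond the y = +102 mm well, at about x = 45, y = 178 mm of the palette; origin at the centre of its underside. Not to be moved
- eraser: white eraser 43 x 19 x 12 mm lying on the table just in front of the palette (robot side); origin at the centre of its underside. Not to be moved
- gouache_jar: squat jar, 42 mm diameter, 42 mm high, on the table beyond the palette's +y end; origin at the centre of its underside. Not to be moved
- brush: slim round paint brush 190 mm long, 13 mm thick, lying on the table behind the palette; origin at the middle of its underside. Not to be moved
- paint_tube: aluminium paint tube, 105 mm long, 30 mm wide, 14 mm high, lying on the table beyond the palette's -y end; origin near the middle of its underside. Not to be moved
- ink_bottle: amber dropper bottle, 36 mm diameter, 98 mm high, on the table to the robot's right; origin at the centre of its underside. Not to be moved
- water_glass: drinking glass, 74 mm diameter, 95 mm high, on the table to the robot's right, farther out than the ink bottle; origin at the centre of its underside. Not to be moved
Not all that is in view belongs to the job. What is shaped like the block but blue or turquoise is not meant.

How it is judged:
By the outcome, as a careful person would: the job done as asked, in the order asked, and still so for the second after the job is handed in, with the robot touching nothing.
It also fails if it takes over 54 s, if anything falls off the work surface, if the arm or the gripper's body presses on something with over 40 N, if the wrist force passes 120 N, or if a joint passes its speed limit or range.

## Working session

There is one attempt and no reset: what is moved stays moved. The work goes in short steps, Python scripts to look and compute and a tool call to move; the robot and the scene stay as the last step left them, time stands still between calls to the robot, and variables do not carry over. Pictures are saved under pics/ and viewed, and the job is handed in when it is done.

Besides the shell and the picture viewer there is one more tool, called as a command line: name --argument value ..., lists and objects as JSON in quotes. send_rows: Moves the arm, as the interface text tells. Its arguments: {"type":"object","properties":{"plan":{"type":"array"},"squeeze":{"type":"number"}},"required":["plan"]}

```bash
mkdir -p pics; python3 - <<'E'
from cell import observe, eyes, order
import cv2, pickle
s=observe(); print(s['time'],s['tool_pos'],s['ee_rot'],s['grip_width'],s['force'])
for n in ['scene','top']:
    p=eyes.capture(n); cv2.imwrite(f'pics/{n}0.png',p['image'][...,::-1]); pickle.dump(p,open(f'{n}0.pkl','wb'))
    print(n,p['intrinsics'],p['world_to_cam'],[k for k in p])
    for t in ['mixing_area','well_row','block','empty_well','palette','palette_cup','eraser','ink_bottle','water_glass']:
        print(t,[( [round(float(x)) for x in d['centre']],round(d['p'],2)) for d in eyes.landmark_of(p,t)[:5]])
print(observe()['time'])
E
```

```text
0.0 [ 0.13077555 -0.50816207  0.2384835 ] [[ 9.68473353e-01  2.49117044e-01 -2.51279428e-04]
 [ 2.49117134e-01 -9.68472175e-01  1.51634702e-03]
 [ 1.34390751e-04 -1.53113969e-03 -9.99998819e-01]] 0.08516246361543306 [0.8208784  0.43798627 0.03656545]
scene [[437.36255593   0.         280.70763331]
 [  0.         437.36255593 209.16706049]
 [  0.           0.           1.        ]] [[-0.49526096  0.86867121  0.01126571  0.31339442]
 [-0.71553644 -0.41523879  0.56176894  0.33947526]
 [ 0.49267047  0.2701612   0.82721747 -1.41859197]
 [ 0.          0.          0.          1.        ]] ['image', 'intrinsics', 'world_to_cam', 'shot']
mixing_area [([283, 214], 0.87), ([373, 247], 0.23)]
well_row [([274, 240], 0.97)]
block [([309, 226], 0.78), ([372, 246], 0.73), ([332, 187], 0.6), ([288, 172], 0.59)]
empty_well [([306, 258], 0.5)]
palette [([278, 228], 0.74)]
palette_cup [([338, 263], 0.55)]
eraser [([299, 190], 0.61), ([210, 206], 0.2)]
ink_bottle [([198, 153], 0.5)]
water_glass [([172, 164], 0.76), ([213, 207], 0.74)]
top [[426.99414164   0.         279.15984332]
 [  0.         426.99414164 212.4778018 ]
 [  0.           0.           1.        ]] [[ 0.00519653 -0.99912748  0.04144007 -0.0880569 ]
 [ 0.9874423   0.01167028  0.15754844 -0.5415698 ]
 [-0.15789459  0.04010097  0.98664138 -0.81250405]
 [ 0.          0.          0.          1.        ]] ['image', 'intrinsics', 'world_to_cam', 'shot']
mixing_area [([263, 219], 0.8)]
well_row [([259, 178], 0.77), ([209, 185], 0.64)]
block [([226, 299], 0.84), ([225, 222], 0.64), ([299, 292], 0.55)]
empty_well [([210, 187], 0.85)]
palette [([258, 201], 0.73), ([275, 177], 0.63)]
palette_cup [([168, 189], 0.48), ([262, 219], 0.25)]
eraser [([265, 269], 0.47)]
ink_bottle [([420, 254], 0.7)]
water_glass [([429, 218], 0.75)]
1.0
```

View pics/top0.png

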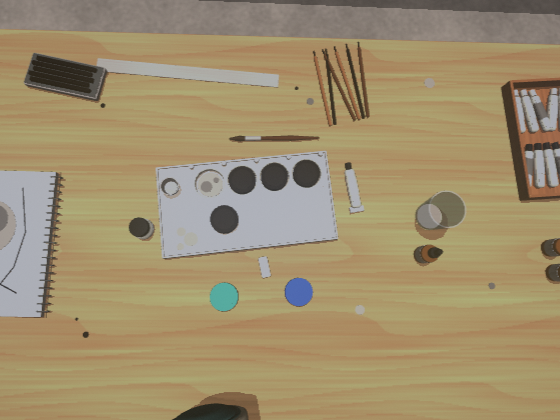

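View pics/scene0.png

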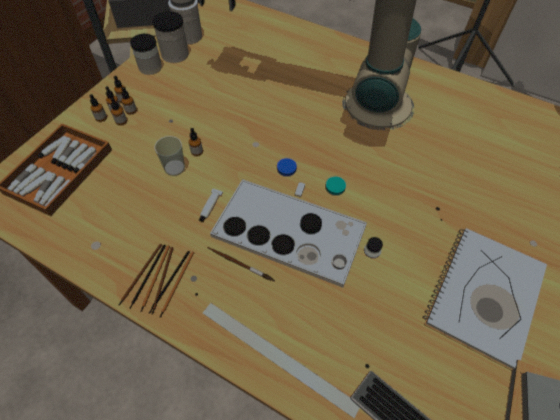

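```bash
cat > h.py <<'E'
import numpy as np, cv2, pickle
from scipy.optimize import least_squares
def proj(p,P):
    P=np.atleast_2d(P); M=np.array(p['world_to_cam']); c=P@M[:3,:3].T+M[:3,3]
    K=np.array(p['intrinsics']); return np.c_[K[0,0]*c[:,0]/-c[:,2]+K[0,2], K[1,1]*-c[:,1]/-c[:,2]+K[1,2]]
def unproj(p,uv,z):
    M=np.array(p['world_to_cam']);K=np.array(p['intrinsics']);R=M[:3,:3];t=M[:3,3];C=-R.T@t
    d=R.T@np.array([(uv[0]-K[0,2])/K[0,0],-(uv[1]-K[1,2])/K[1,1],-1.]); return C+d*(z-C[2])/d[2]
def w(pose,P):
    x,y,a=pose;P=np.atleast_2d(P);c,s=np.cos(a),np.sin(a)
    return np.c_[x+c*P[:,0]-s*P[:,1],y+s*P[:,0]+c*P[:,1],P[:,2]]
E
python3 - <<'E'
from h import *
for n in ['top','scene']:
    p=pickle.load(open(n+'0.pkl','rb')); im=p['image']
    crop={'top':(140,260,140,340),'scene':(175,285,205,375)}[n]
    a,b,c,d=crop; cv2.imwrite(f'pics/{n}_crop.png',cv2.resize(im[a:b,c:d],None,fx=4,fy=4,interpolation=cv2.INTER_CUBIC)[...,::-1])
    g=im.max(2)[a:b,c:d]; m=(g<75).astype(np.uint8)
    k,l,st,ce=cv2.connectedComponentsWithStats(m)
    for i in range(1,k):
        if st[i,4]>100: print(n,st[i],ce[i]+[c,a],unproj(p,ce[i]+[c,a],0.02))
    # white palette mask
    hsv=cv2.cvtColor(im,cv2.COLOR_RGB2HSV); wm=((hsv[...,1]<50)&(hsv[...,2]>120)).astype(np.uint8)
    wm[:a]=0;wm[b:]=0;wm[:,:c]=0;wm[:,d:]=0
    cs,_=cv2.findContours(wm,cv2.RETR_EXTERNAL,cv2.CHAIN_APPROX_NONE); q=max(cs,key=cv2.contourArea)
    h=cv2.convexHull(q); ap=cv2.approxPolyDP(h,6,True)[:,0]; print(ap.tolist(),[unproj(p,v,0.02).round(4).tolist() for v in ap])
E
```

```text
top [153  20  27  27 565] [305.86902655 173.10619469] [ 0.63077721 -0.14024345  0.02      ]
top [122  23  26  28 566] [273.97879859 176.42932862] [ 0.62256668 -0.07320912  0.02      ]
top [ 88  26  27  28 574] [241.67247387 179.70557491] [ 0.61451579 -0.00590035  0.02      ]
top [ 71  66  27  28 585] [223.83418803 219.1008547 ] [0.53117134 0.02899314 0.02      ]
top [  0  78  10  19 141] [143.5177305 227.0070922] [0.51316454 0.19075192 0.02      ]
[[326, 151], [337, 238], [162, 257], [156, 167]] [[0.6797, -0.1834, 0.02], [0.4945, -0.2039, 0.02], [0.4529, 0.1507, 0.02], [0.6389, 0.172, 0.02]]
scene [ 95  38  22  21 359] [310.55431755 223.25348189] [0.52522042 0.02764278 0.02      ]
scene [ 18  42  23  19 340] [234.26764706 226.02352941] [ 0.63153028 -0.13891019  0.02      ]
scene [ 43  51  22  19 350] [258.30285714 234.98857143] [ 0.62343867 -0.07129268  0.02      ]
scene [ 67  59  23  21 364] [282.77472527 244.12087912] [ 0.61541882 -0.00417653  0.02      ]
scene [161  62   9  16 105] [370.99047619 244.66666667] [0.50545422 0.1890075  0.02      ]
[[366, 223], [343, 283], [211, 232], [242, 180]] [[0.4521, 0.1522, 0.02], [0.636, 0.1724, 0.02], [0.6764, -0.1804, 0.02], [0.4947, -0.2026, 0.02]]
```

```bash
ls pics
```

```text
scene0.png
scene_crop.png
top0.png
top_crop.png
```

```bash
cat >> h.py <<'E'
def blobc(p,c,z0,z1,r=.0285):
    t=np.linspace(0,2*np.pi,72,endpoint=False)
    P=np.vstack([np.c_[c[0]+r*np.cos(t),c[1]+r*np.sin(t),0*t+z] for z in (z0,z1)])
    h=cv2.convexHull(proj(p,P).astype(np.float32)); m=cv2.moments(h); return np.array([m['m10']/m['m00'],m['m01']/m['m00']])
def fitblob(p,uv,z0,z1):
    c0=unproj(p,uv,z1)[:2]
    return least_squares(lambda c:(blobc(p,c,z0,z1)-uv),c0,diff_step=1e-3).x
PAL=(.5693,-.0444,.120)
def topal(q,pose=PAL):
    x,y,a=pose;d=np.array(q[:2])-[x,y];c,s=np.cos(a),np.sin(a);return np.array([c*d[0]+s*d[1],-s*d[0]+c*d[1]])
E
python3 - <<'E'
from h import *
T=pickle.load(open('top0.pkl','rb'));S=pickle.load(open('scene0.pkl','rb'))
for p,uv in((T,(223.83,219.1)),(S,(310.55,223.25))):
    c=fitblob(p,uv,.017,.033); print(c,topal(c))
for p,L in((T,[(305.87,173.1),(273.98,176.43),(241.67,179.7)]),(S,[(234.27,226.02),(258.3,234.99),(282.77,244.12)])):
    for uv in L: c=fitblob(p,uv,.0185,.020); print(c,topal(c))
E
```

```text
[0.53032066 0.02833383] [-0.0299919   0.07687708]
[0.52802419 0.0286714 ] [-0.03223144  0.07748713]
[ 0.63109905 -0.14034928] [ 0.04986833 -0.10265738]
[ 0.62286506 -0.07326559] [ 0.04972429 -0.0350704 ]
[ 0.61482139 -0.0059005 ] [0.04980289 0.03277317]
[ 0.63081135 -0.13940059] [ 0.04969627 -0.10168107]
[ 0.62272966 -0.07173741] [ 0.04977281 -0.033537  ]
[ 0.61469676 -0.00458019] [0.04983722 0.03409891]
```

View pics/top_crop.png

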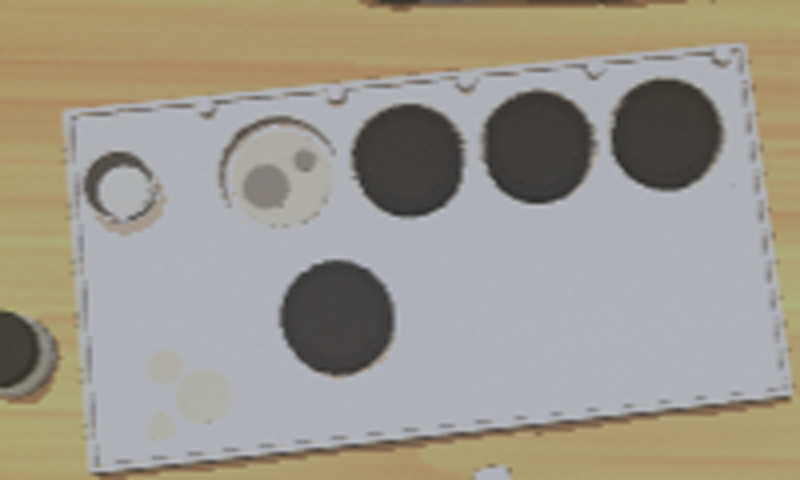

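send_rows --plan '[[[0, 0, 0, 0.066, 1], [0, 0, 0, 0.066, 1], [0.025, -0.0265, 0, 0, 1], [0.025, -0.0265, 0, 0, 1], [0.025, -0.0265, 0, 0, 1], [0.025, -0.0265, 0, 0, 1], [0.025, -0.0265, 0, 0, 1], [0.025, -0.0265, 0, 0, 1], [0.025, -0.0265, 0, 0, 1], [0.025, -0.0265, 0, 0, 1]]]'

```text
time: 1.83
tool_pos: [0.3081, -0.27, 0.2376]
ee_rot: [[0.995, 0.1, -0.0], [0.1, -0.995, 0.0], [-0.0, -0.0, -1.0]]
force: [0.7, -0.5, -0.4]
grip_width: 0.0854
```

send_rows --plan '[[[0.025, -0.0275, 0, -0.02, 1], [0.025, -0.0275, 0, 0, 1], [0.025, -0.0275, 0, 0, 1], [0.025, -0.0275, 0, 0, 1], [0.025, -0.0275, 0, 0, 1], [0.025, -0.0275, 0, 0, 1], [0.025, -0.0275, 0, 0, 1], [0.025, -0.0275, 0, 0, 1], [0.025, -0.0275, 0, 0, 1]]]'

```text
time: 2.58
tool_pos: [0.509, 0.0189, 0.2401]
ee_rot: [[0.993, 0.121, 0.007], [0.121, -0.993, -0.003], [0.006, 0.004, -1.0]]
force: [-0.1, -0.2, -0.1]
grip_width: 0.0851
```

send_rows --plan '[[[0, 0, 0.035, 0, 1], [0, 0, 0.035, 0, 1], [0, 0, 0.03, 0, 1], [0, 0, 0, 0, 1]]]'

```text
time: 2.92
tool_pos: [0.5146, 0.0268, 0.139]
ee_rot: [[0.991, 0.132, 0.014], [0.132, -0.991, -0.001], [0.014, 0.003, -1.0]]
force: [-0.8, 0.9, -1.1]
grip_width: 0.0853
```

```bash
cat >> h.py <<'E'
def info(s):
    R=np.array(s['ee_rot']); t=s['tool_pos']; q=topal(t)
    print('t %.2f pal x %.1f y %.1f z %.1f yaw-err %.3f  F %s w %.1f'%(s['time'],q[0]*1e3,q[1]*1e3,t[2]*1e3,np.arctan2(R[1,0],R[0,0])-PAL[2],np.round(s['force'],1),s['grip_width']*1e3))
def shot(n,name,crop=None,f=1):
    from cell import eyes
    p=eyes.capture(n); im=p['image']
    if crop: a,b,c,d=crop; im=im[a:b,c:d]
    if f!=1: im=cv2.resize(im,None,fx=f,fy=f,interpolation=cv2.INTER_CUBIC)
    cv2.imwrite(f'pics/{name}.png',im[...,::-1]); pickle.dump(p,open(name+'.pkl','wb')); return p
E
python3 - <<'E'
from h import *
from cell import observe
info(observe()); p=shot('wrist','w1'); print(p['intrinsics'],p['mount'])
E
```

```text
t 2.92 pal x -45.8 y 77.2 z 139.0 yaw-err 0.013  F [-0.8  0.9 -1.1] w 85.3
[[371.38685109   0.         278.66700268]
 [  0.         371.38685109 210.37585039]
 [  0.           0.           1.        ]] [[ 6.18882811e-05  9.49028502e-01  3.15190258e-01  8.09403517e-02]
 [ 9.99999169e-01  3.47076595e-04 -1.24138929e-03 -1.06337554e-04]
 [-1.28750898e-03  3.15190073e-01 -9.49027692e-01 -1.35154900e-01]
 [ 0.00000000e+00  0.00000000e+00  0.00000000e+00  1.00000000e+00]]
```

View pics/w1.png

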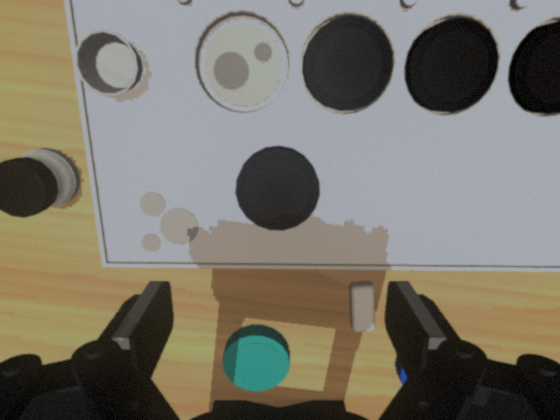

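```bash
cat >> h.py <<'E'
def wristcam(p,s):
    # give wrist picture a world_to_cam
    T=np.eye(4);T[:3,:3]=s['ee_rot'];T[:3,3]=s['tool_pos']
    p=dict(p);p['world_to_cam']=np.linalg.inv(T@np.array(p['mount']));return p
def blobs(p,thr=75,mina=300):
    im=p['image'];m=(im.max(2)<thr).astype(np.uint8);k,l,st,ce=cv2.connectedComponentsWithStats(m)
    return [(ce[i],st[i]) for i in range(1,k) if st[i,4]>mina]
E
python3 - <<'E'
from h import *
from cell import observe
s=observe();p=wristcam(pickle.load(open('w1.pkl','rb')),s)
for ce,st in blobs(p,70,2000): print(st,ce.round(1), topal(fitblob(p,ce,.017,.033)),topal(fitblob(p,ce,.0185,.02)))
print(topal(unproj(p,(242,64),.005)))
E
```

```text
[ 303   15   90   95 6658] [347.8  62.8] [0.05208824 0.03451809] [0.05301256 0.03253438]
[ 405   16   93   97 6903] [451.3  64.6] [ 0.05206611 -0.03152493] [ 0.05278591 -0.03523   ]
[ 509   19   51   96 3824] [537.4  70.3] [ 0.04943702 -0.08744909] [ 0.05002994 -0.09251034]
[ 237  147   82   83 5326] [277.3 188.1] [-0.0289807   0.07747052] [-0.03134207  0.07743083]
[   0  158   59   59 2833] [ 26.  186.6] [-0.03050547  0.2521749 ] [-0.03227024  0.2572347 ]
[    0   282   179   138 13986] [ 96.8 371.7] [-0.18670431  0.22433217] [-0.19246055  0.22820617]
[  379   282   181   138 14318] [460.4 370.9] [-0.18354016 -0.07568907] [-0.18920036 -0.07977539]
[ 192  400  175   20 2596] [278.5 410.9] [-0.22627198  0.0742376 ] [-0.23303563  0.07412579]
[0.05345353 0.10268562]
```

send_rows --plan '[[[0.015, 0, 0, 0.013, 1], [0, 0, 0.025, 0, 1], [0, 0, 0.025, 0, 1], [0, 0, 0.02, 0, 1], [0, 0, 0, 0, 1], [0, 0, 0, 0, 1]]]'

```text
time: 3.47
tool_pos: [0.5401, 0.027, 0.0868]
ee_rot: [[0.993, 0.116, 0.039], [0.116, -0.993, -0.002], [0.038, 0.006, -0.999]]
force: [1.0, -0.0, -0.2]
grip_width: 0.0856
```

```bash
python3 - <<'E'
from h import *
from cell import observe
info(observe()); p=shot('wrist','w2'); print(np.array(observe()['ee_rot']).round(3))
E
```

```text
t 3.47 pal x -20.4 y 74.4 z 86.8 yaw-err -0.004  F [ 1.  -0.  -0.2] w 85.6
[[ 0.993  0.116  0.039]
 [ 0.116 -0.993 -0.002]
 [ 0.039  0.006 -0.999]]
```

View pics/w2.png

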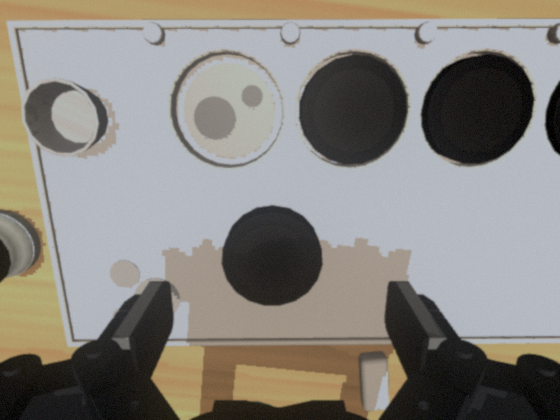

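send_rows --plan '[[[-0.01, 0, 0, 0, 1], [0, 0, 0, 0, 1], [0, 0, 0, 0, 1]]]'

```text
time: 3.77
tool_pos: [0.5331, 0.0254, 0.0936]
ee_rot: [[0.992, 0.115, 0.048], [0.115, -0.993, -0.002], [0.048, 0.008, -0.999]]
force: [-0.5, -0.6, -0.0]
grip_width: 0.0855
```

send_rows --plan '[[[0, 0, 0.01, 0, 1], [0, 0, 0.01, 0, 1], [0, 0, 0, 0, 1]]]'

```text
time: 4.02
tool_pos: [0.5367, 0.0253, 0.0759]
ee_rot: [[0.992, 0.115, 0.055], [0.115, -0.993, -0.002], [0.055, 0.008, -0.998]]
force: [0.3, 0.7, -0.0]
grip_width: 0.0853
```

```bash
python3 - <<'E'
from h import *
from cell import observe
info(observe());  print(np.array(observe()['ee_rot']).round(4))
E
```

```text
t 4.02 pal x -24.1 y 73.1 z 75.9 yaw-err -0.005  F [ 0.3  0.7 -0. ] w 85.3
[[ 0.9918  0.1148  0.0554]
 [ 0.1151 -0.9934 -0.0021]
 [ 0.0548  0.0085 -0.9985]]
```

send_rows --plan '[[[0, 0, 0, 0, 1], [0, 0, 0, 0, 1], [0, 0, 0, 0, 1], [0, 0, 0, 0, 1]]]'

```text
time: 4.35
tool_pos: [0.5364, 0.0254, 0.0744]
ee_rot: [[0.992, 0.115, 0.053], [0.115, -0.993, -0.002], [0.052, 0.008, -0.999]]
force: [0.5, -0.6, -0.8]
grip_width: 0.0851
```

```bash
python3 - <<'E'
from h import *
from cell import observe
s=observe();info(s);  print(np.array(s['ee_rot']).round(4),np.round(s['tau'],1),np.round(s['joints'],4),np.round(s['dq'],4))
E
```

```text
t 4.35 pal x -24.3 y 73.3 z 74.4 yaw-err -0.004  F [ 0.5 -0.6 -0.8] w 85.1
[[ 0.992   0.1149  0.0527]
 [ 0.1152 -0.9933 -0.0021]
 [ 0.0521  0.0081 -0.9986]] [ -0.  -39.9 -33.2  -0.   -0.2   0. ] [-2.0900e-02  1.6680e-01  1.6154e+00 -1.0000e-03  1.3067e+00  1.4347e+00] [ 0.0023  0.0028 -0.0015 -0.0009  0.0027  0.0024]
```

```bash
cat >> h.py <<'E'
def go(x,y,z,n=1,s=None):
    """palette mm target for TCP -> total shift in tool axes and yaw turn"""
    if s is None:
        from cell import observe; s=observe()
    info(s); R=np.array(s['ee_rot']); t=w(PAL,[[x/1e3,y/1e3,z/1e3]])[0]
    d=R.T@(t-np.array(s['tool_pos'])); yaw=np.arctan2(R[1,0],R[0,0])-PAL[2]
    print('tilt',R[:2,2].round(3),'total mm',(d*1e3).round(1),'per row mm',(d*1e3/n).round(2),'turn',round(yaw,3))
E
python3 -c "
from h import *
go(-31,77.2,45,4)"
```

```text
t 4.35 pal x -24.3 y 73.3 z 74.4 yaw-err -0.004  F [ 0.5 -0.6 -0.8] w 85.1
tilt [ 0.053 -0.002] total mm [-8.2 -4.2 29. ] per row mm [-2.06 -1.04  7.26] turn -0.004
```

send_rows --plan '[[[-0.002, -0.001, 0.007, -0.004, 1], [-0.002, -0.001, 0.007, 0, 1], [-0.002, -0.001, 0.007, 0, 1], [-0.002, -0.001, 0.007, 0, 1], [0, 0, 0, 0, 1], [0, 0, 0, 0, 1]]]'

```text
time: 4.85
tool_pos: [0.5281, 0.0288, 0.0423]
ee_rot: [[0.991, 0.12, 0.051], [0.12, -0.993, -0.002], [0.051, 0.008, -0.999]]
force: [0.3, 0.4, -0.2]
grip_width: 0.0855
```

```bash
python3 -c "
from h import *
go(-31,77.2,45,4)"
```

```text
t 4.85 pal x -32.1 y 77.6 z 42.3 yaw-err 0.000  F [ 0.3  0.4 -0.2] w 85.5
tilt [ 0.051 -0.002] total mm [ 1.2  0.4 -2.6] per row mm [ 0.31  0.11 -0.65] turn 0.0
```

send_rows --plan '[[[0, 0, 0.004, 0, 0.8], [0, 0, 0.004, 0, 0.8], [0, 0, 0, 0, 0.8], [0, 0, 0, 0, 0.8]]]'

```text
time: 5.18
tool_pos: [0.5287, 0.0288, 0.0336]
ee_rot: [[0.991, 0.119, 0.052], [0.12, -0.993, -0.002], [0.051, 0.008, -0.999]]
force: [0.5, 0.6, 0.1]
grip_width: 0.0683
```

```bash
python3 -c "
from h import *
go(-31,77.2,28,4)
shot('wrist','w3');shot('scene','s3',(160,310,190,390),4)"
```

```text
t 5.18 pal x -31.5 y 77.5 z 33.6 yaw-err 0.000  F [0.5 0.6 0.1] w 68.3
tilt [ 0.052 -0.002] total mm [0.2 0.3 5.6] per row mm [0.06 0.07 1.4 ] turn 0.0
```

View pics/w3.png

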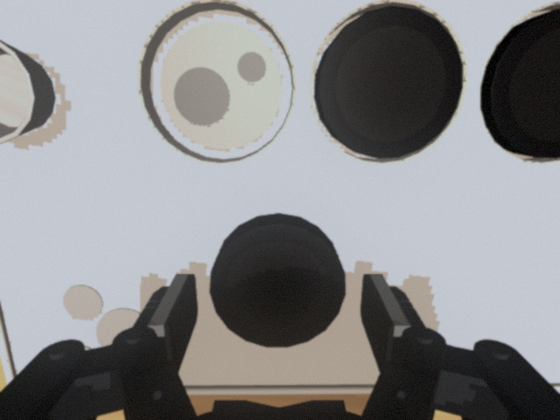

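View pics/s3.png

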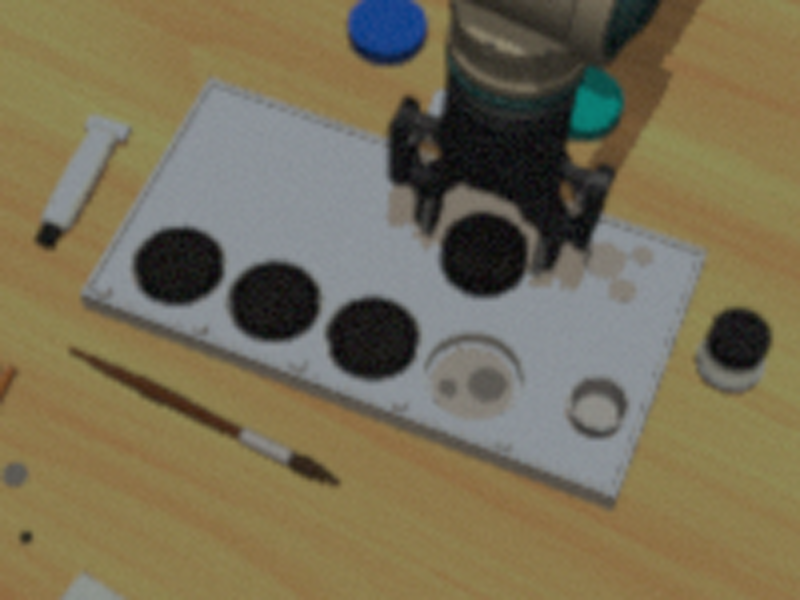

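send_rows --plan '[[[0, 0, 0.003, 0, 0.8], [0, 0, 0.003, 0, 0.8], [0, 0, 0, 0, 0.8]]]'

```text
time: 5.53
tool_pos: [0.5296, 0.0287, 0.0279]
ee_rot: [[0.991, 0.119, 0.053], [0.12, -0.993, -0.002], [0.053, 0.008, -0.999]]
force: [0.3, -0.2, -0.2]
grip_width: 0.0686
```

send_rows --plan '[[[0, 0, 0.002, 0, 0.8], [0, 0, 0, 0, 0.8]]]'

```text
time: 5.7
tool_pos: [0.5297, 0.0287, 0.0256]
ee_rot: [[0.991, 0.119, 0.053], [0.12, -0.993, -0.002], [0.053, 0.008, -0.999]]
force: [1.0, -0.2, 0.3]
grip_width: 0.0686
```

send_rows --plan '[[[0, 0, 0.002, 0, 0.8], [0, 0, 0, 0, 0.8]]]'

```text
time: 5.87
tool_pos: [0.5298, 0.0287, 0.0234]
ee_rot: [[0.991, 0.119, 0.053], [0.12, -0.993, -0.002], [0.053, 0.008, -0.999]]
force: [0.1, -0.1, 0.9]
grip_width: 0.0679
```

send_rows --plan '[[[0, 0, 0.002, 0, 0.8], [0, 0, 0, 0, 0.8]]]'

```text
time: 6.03
tool_pos: [0.5299, 0.0287, 0.0212]
ee_rot: [[0.991, 0.119, 0.053], [0.12, -0.993, -0.002], [0.053, 0.008, -0.999]]
force: [-0.7, -0.1, -0.5]
grip_width: 0.068
```

send_rows --plan '[[[0, 0, 0.002, 0, 0.8], [0, 0, 0, 0, 0.8]]]'

```text
time: 6.2
tool_pos: [0.53, 0.0287, 0.019]
ee_rot: [[0.991, 0.119, 0.053], [0.12, -0.993, -0.002], [0.053, 0.008, -0.999]]
force: [-0.8, 0.5, -0.1]
grip_width: 0.0685
```

```bash
python3 -c "
from h import *
go(-31,103,21,4)
shot('wrist','w4')"
```

```text
t 6.20 pal x -30.2 y 77.3 z 19.0 yaw-err 0.000  F [-0.8  0.5 -0.1] w 68.5
tilt [ 0.053 -0.002] total mm [ -0.7 -25.7  -2.3] per row mm [-0.17 -6.42 -0.57] turn 0.0
```

View pics/w4.png

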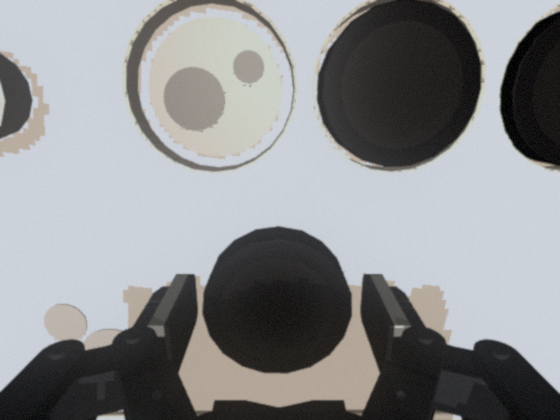

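```bash
python3 -c "
from h import *
p=pickle.load(open('w4.pkl','rb'));M=np.array(p['mount']);K=p['intrinsics']
for uv in [(196,275),(362,275)]:
  d=M[:3,:3]@np.array([(uv[0]-K[0][2])/K[0][0],-(uv[1]-K[1][2])/K[1][1],-1.]);C=M[:3,3]
  for y in (.034,.036): print(uv, C+d*((np.sign(d[1])*y-C[1])/d[1]))
"
```

```text
(196, 275) [ 0.00741498 -0.034       0.00180112]
(196, 275) [ 0.00307555 -0.036       0.00988193]
(362, 275) [ 8.35278101e-03  3.40000000e-02 -1.79728460e-05]
(362, 275) [0.00409472 0.036      0.00790704]
```

send_rows --plan '[[[0, -0.003, -0.001, 0, 0.8], [0, -0.003, -0.0005, 0, 0.8], [0, -0.003, 0, 0, 0.8], [0, -0.003, 0, 0, 0.8], [0, -0.003, 0, 0, 0.8], [0, -0.003, 0, 0, 0.8], [0, -0.003, 0, 0, 0.8], [0, 0, 0, 0, 0.8]]]'

```text
time: 6.92
tool_pos: [0.5275, 0.0521, 0.0211]
ee_rot: [[0.991, 0.12, 0.054], [0.12, -0.993, -0.002], [0.054, 0.009, -0.999]]
force: [-1.0, -0.4, 0.2]
grip_width: 0.0685
```

```bash
python3 -c "
from h import *
go(-31,107.6,20.5,3)"
```

```text
t 6.92 pal x -29.9 y 100.8 z 21.1 yaw-err 0.000  F [-1.  -0.4  0.2] w 68.5
tilt [ 0.054 -0.002] total mm [-1.1 -6.8  0.4] per row mm [-0.36 -2.28  0.15] turn 0.0
```

send_rows --plan '[[[0, -0.0023, 0, 0, 0.8], [0, -0.002, 0, 0, 0.8], [0, -0.0018, 0, 0, 0.8], [0, 0, 0, 0, 0.8]]]'

```text
time: 7.25
tool_pos: [0.5267, 0.0588, 0.0211]
ee_rot: [[0.991, 0.12, 0.054], [0.12, -0.993, -0.002], [0.054, 0.009, -0.999]]
force: [0.1, 0.5, 0.4]
grip_width: 0.0682
```

```bash
python3 -c "
from h import *
from cell import observe
go(-31,107.6,20.5,3)
s=observe();p=wristcam(shot('wrist','w5'),s)
for z in (.017,.033): print(topal(unproj(p,(278,300),z)))
for ce,st in blobs(p,70,2000): print(st,ce.round(1))
"
```

```text
t 7.25 pal x -29.9 y 107.6 z 21.1 yaw-err 0.001  F [0.1 0.5 0.4] w 68.2
tilt [ 0.054 -0.002] total mm [-1.1 -0.   0.5] per row mm [-0.38 -0.02  0.17] turn 0.001
[-0.0353311  0.1077217]
[-0.02651345  0.1078515 ]
[  396     0   164   167 21193] [478.7  83.9]
[    0   226   560   194 49527] [283.3 349.9]
```

View pics/w5.png

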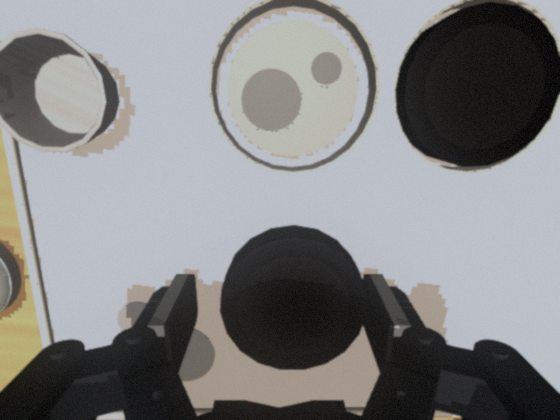

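send_rows --plan '[[[0, 0, 0, 0, 1], [0, 0.003, 0, 0, 1], [0, 0.0027, 0, 0, 1], [0, 0, -0.004, 0, 1], [0, 0, -0.004, 0, 1], [0, 0, 0, 0, 1]]]'

```text
time: 7.8
tool_pos: [0.527, 0.052, 0.0297]
ee_rot: [[0.991, 0.119, 0.054], [0.119, -0.993, -0.002], [0.053, 0.009, -0.999]]
force: [-0.0, -0.6, -0.4]
grip_width: 0.0857
```

```bash
python3 -c "
from h import *
from cell import observe
go(-71,102,36,8)"
```

```text
t 7.80 pal x -30.5 y 100.8 z 29.7 yaw-err -0.000  F [-0.  -0.6 -0.4] w 85.7
tilt [ 0.054 -0.002] total mm [-40.1  -1.2  -8.4] per row mm [-5.02 -0.15 -1.06] turn -0.0
```

send_rows --plan '[[[-0.005, 0, -0.001, 0, 1], [-0.005, 0, -0.001, 0, 1], [-0.005, 0, -0.001, 0, 1], [-0.005, 0, -0.001, 0, 1], [-0.005, 0, -0.001, 0, 1], [-0.005, 0, -0.001, 0, 1], [-0.005, 0, -0.001, 0, 1], [-0.005, -0.001, -0.001, 0, 1], [0, 0, 0, 0, 1]]]'

```text
time: 8.55
tool_pos: [0.4819, 0.0478, 0.0364]
ee_rot: [[0.991, 0.119, 0.054], [0.119, -0.993, -0.002], [0.053, 0.009, -0.999]]
force: [-0.3, 0.3, 0.4]
grip_width: 0.0847
```

```bash
python3 -c "
from h import *
from cell import observe
go(-71,102,36,8)"
```

```text
t 8.55 pal x -75.8 y 102.1 z 36.4 yaw-err -0.000  F [-0.3  0.3  0.4] w 84.7
tilt [ 0.054 -0.002] total mm [4.7 0.  0.6] per row mm [0.59 0.01 0.08] turn -0.0
```

send_rows --plan '[[[0, 0, 0, 0, 0.41], [0, 0, 0, 0, 0.41], [0, 0, 0, 0, 0.41], [0, 0, 0, 0, 0.41], [0, 0, 0, 0, 0.41], [0, 0, 0, 0, 0.41]]]'

```text
time: 9.05
tool_pos: [0.4823, 0.0479, 0.0366]
ee_rot: [[0.991, 0.119, 0.055], [0.12, -0.993, -0.002], [0.054, 0.009, -0.998]]
force: [-0.3, -0.9, -0.6]
grip_width: 0.0349
```

```bash
python3 -c "
from h import *
from cell import observe
go(-71,102,30,8)
s=observe();p=wristcam(shot('wrist','w6'),s)
for ce,st in blobs(p,70,1000): print(st,ce.round(1),topal(fitblob(p,ce,.017,.033)))
"
```

```text
t 9.05 pal x -75.3 y 102.1 z 36.6 yaw-err 0.000  F [-0.3 -0.9 -0.6] w 34.9
tilt [ 0.055 -0.002] total mm [4.  0.  6.9] per row mm [0.5  0.   0.86] turn 0.0
[ 384    0  141   49 4942] [450.3  19.5] [0.0275695  0.04009815]
[  208   108   142   141 15676] [278.7 178.5] [-0.02942065  0.10188987]
[    4   267   556   153 35705] [281.3 372.3] [-0.12278744  0.10061839]
```

View pics/w6.png

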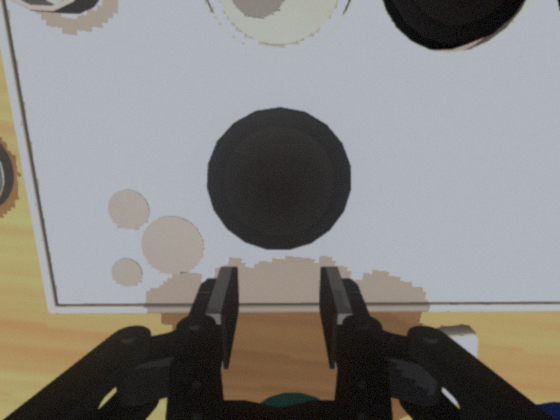

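```bash
python3 -c "
from h import *
p=pickle.load(open('w6.pkl','rb'));M=np.array(p['mount']);K=p['intrinsics']
for uv in [(238,267),(320,267)]:
  d=M[:3,:3]@np.array([(uv[0]-K[0][2])/K[0][0],-(uv[1]-K[1][2])/K[1][1],-1.]);C=M[:3,3]
  for y in (.0175,): print(uv, C+d*((np.sign(d[1])*y-C[1])/d[1]))
"
```

```text
(238, 267) [ 0.00707997 -0.0175      0.00961361]
(320, 267) [0.00900972 0.0175     0.00579571]
```

send_rows --plan '[[[0, 0, 0.003, 0, 0.41], [0, 0, 0.003, 0, 0.41], [0, 0, 0, 0, 0.41]]]'

```text
time: 9.35
tool_pos: [0.4828, 0.0479, 0.03]
ee_rot: [[0.991, 0.119, 0.055], [0.12, -0.993, -0.002], [0.054, 0.009, -0.998]]
force: [0.0, -0.9, 0.3]
grip_width: 0.035
```

send_rows --plan '[[[0.003, 0, 0.001, 0, 0.41], [0.003, 0, 0, 0, 0.41], [0.003, 0, 0, 0, 0.41], [0.003, 0, 0, 0, 0.41], [0.003, 0, 0, 0, 0.41], [0.003, 0, 0, 0, 0.41], [0.003, 0, 0, 0, 0.41], [0.003, 0, 0, 0, 0.41], [0, 0, 0, 0, 0.41]]]'

```text
time: 10.1
tool_pos: [0.5093, 0.0511, 0.0299]
ee_rot: [[0.991, 0.119, 0.054], [0.12, -0.993, -0.002], [0.054, 0.009, -0.999]]
force: [-0.2, -0.1, -0.5]
grip_width: 0.0349
```

```bash
cat > look.py <<'E'
import sys
from h import *
from cell import observe
a=sys.argv
go(float(a[2]),float(a[3]),float(a[4]),int(a[5]))
s=observe();p=wristcam(shot('wrist',a[1]),s)
for ce,st in blobs(p,70,3000): print(st,ce.round(1),topal(fitblob(p,ce,.017,.033)))
E
python3 look.py w7 0 102 29 10
```

```text
t 10.10 pal x -48.2 y 102.0 z 29.9 yaw-err 0.000  F [-0.2 -0.1 -0.5] w 34.9
tilt [ 0.054 -0.002] total mm [48.1  0.   3.5] per row mm [4.81 0.   0.35] turn 0.0
[  378     0   161   117 15743] [455.6  52. ] [0.04288539 0.03991325]
[    5   141   549   279 50832] [278.9 321.3] [-0.06392626  0.1017713 ]
```

View pics/w7.png

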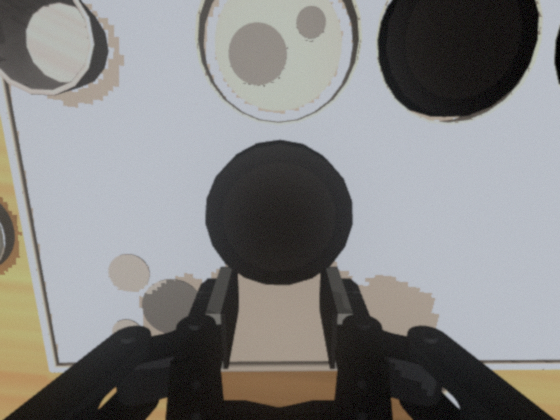

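send_rows --plan '[[[0.004, 0, 0.0004, 0, 0.41], [0.004, 0, 0.0004, 0, 0.41], [0.004, 0, 0.0004, 0, 0.41], [0.004, 0, 0.0004, 0, 0.41], [0.004, 0, 0.0004, 0, 0.41], [0.004, 0, 0.0004, 0, 0.41], [0.004, 0, 0.0003, 0, 0.41], [0.003, 0, 0.0003, 0, 0.41], [0.002, 0, 0, 0, 0.41], [0, 0, 0, 0, 0.41]]]'

```text
time: 10.98
tool_pos: [0.5455, 0.0555, 0.0284]
ee_rot: [[0.991, 0.119, 0.054], [0.119, -0.993, -0.002], [0.053, 0.009, -0.999]]
force: [-0.2, -0.2, 0.0]
grip_width: 0.0352
```

```bash
python3 look.py w8 11 102 29 10
```

```text
t 10.98 pal x -11.7 y 102.0 z 28.4 yaw-err -0.000  F [-0.2 -0.2  0. ] w 35.2
tilt [ 0.054 -0.002] total mm [22.6 -0.   0.6] per row mm [ 2.26 -0.    0.06] turn -0.0
[  373    61   150   147 17042] [448.4 133.7] [0.05147969 0.03964349]
[    5   141   548   279 50262] [278.8 320.9] [-0.02630456  0.10180036]
```

View pics/w8.png

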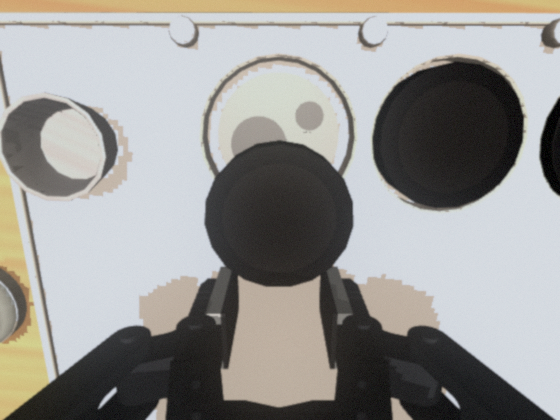

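send_rows --plan '[[[0.003, 0, 0.0002, 0, 0.41], [0.003, 0, 0.0002, 0, 0.41], [0.003, 0, 0.0002, 0, 0.41], [0.003, 0, 0.0001, 0, 0.41], [0.002, 0, 0.0001, 0, 0.41], [0.002, 0, 0, 0, 0.41], [0.001, 0, 0, 0, 0.41], [0, 0, 0, 0, 0.41]]]'

```text
time: 11.7
tool_pos: [0.5637, 0.0577, 0.0284]
ee_rot: [[0.991, 0.119, 0.053], [0.12, -0.993, -0.002], [0.053, 0.009, -0.999]]
force: [-0.6, 0.6, 1.1]
grip_width: 0.0347
```

```bash
python3 look.py w9 11 102 29 10
```

```text
t 11.70 pal x 6.7 y 102.0 z 28.4 yaw-err -0.000  F [-0.6  0.6  1.1] w 34.7
tilt [ 0.053 -0.002] total mm [ 4.3  0.  -0.4] per row mm [ 0.43  0.   -0.04] turn -0.0
[  370   113   145   136 15520] [443.  179.1] [0.0529465 0.0395151]
[    5   142   548   278 50310] [278.7 321.1] [-0.00807234  0.10185235]
```

View pics/w9.png

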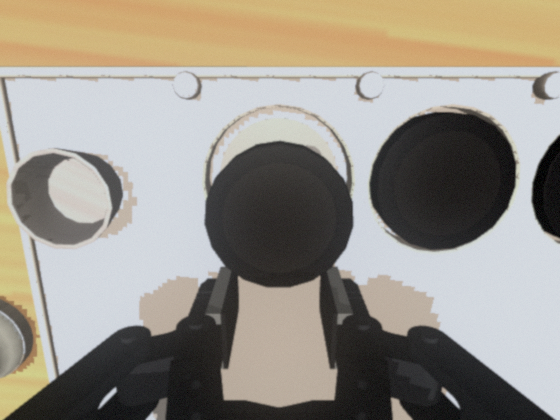

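send_rows --plan '[[[0.0015, 0, 0.0001, 0, 0.41], [0.0015, 0, 0.0001, 0, 0.41], [0.0015, 0, 0.0001, 0, 0.41], [0, 0, 0, 0, 0.41], [0, 0, 0, 0, 0.41]]]'

```text
time: 12.17
tool_pos: [0.5685, 0.0583, 0.0284]
ee_rot: [[0.991, 0.119, 0.054], [0.12, -0.993, -0.002], [0.053, 0.009, -0.999]]
force: [-0.7, 0.3, 0.3]
grip_width: 0.0349
```

```bash
python3 look.py w10 18 102 29 10
```

```text
t 12.17 pal x 11.5 y 102.0 z 28.4 yaw-err -0.000  F [-0.7  0.3  0.3] w 34.9
tilt [ 0.054 -0.002] total mm [ 6.5  0.  -0.3] per row mm [ 0.65  0.   -0.03] turn -0.0
[  370   125   144   135 15164] [441.7 190.6] [0.0533168  0.03942596]
[    5   136   548   284 49907] [278.8 319.7] [-0.00250222  0.10182223]
```

View pics/w10.png

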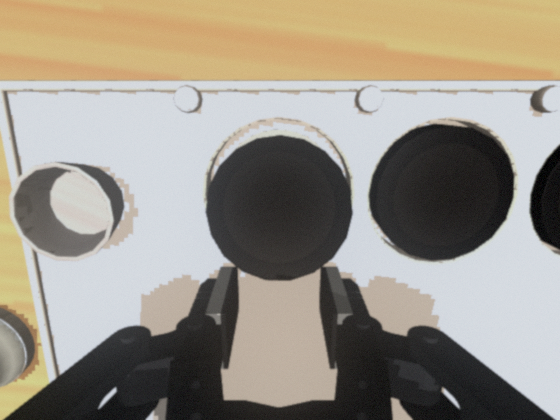

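send_rows --plan '[[[0.0012, 0, 0.0001, 0, 0.41], [0.0012, 0, 0.0001, 0, 0.41], [0.0012, 0, 0.0001, 0, 0.41], [0, 0, 0, 0, 0.41], [0, 0, 0, 0, 0.41]]]'

```text
time: 12.63
tool_pos: [0.5724, 0.0587, 0.0282]
ee_rot: [[0.991, 0.119, 0.054], [0.119, -0.993, -0.002], [0.053, 0.009, -0.999]]
force: [-0.8, 0.3, 0.8]
grip_width: 0.0349
```

```bash
python3 look.py w11 20 102 29 10
```

```text
t 12.63 pal x 15.4 y 102.0 z 28.2 yaw-err -0.000  F [-0.8  0.3  0.8] w 34.9
tilt [ 0.054 -0.002] total mm [ 4.6  0.  -0.6] per row mm [ 0.46  0.   -0.06] turn -0.0
[  369   134   143   134 14924] [440.8 199.9] [0.05360822 0.03939932]
[    5   141   548   279 49518] [278.7 321.8] [0.0005118  0.10185076]
```

View pics/w11.png

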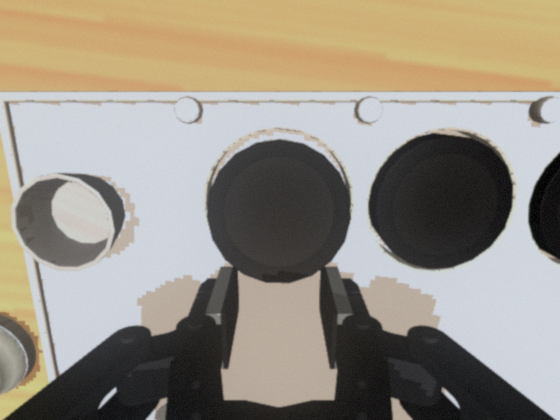

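send_rows --plan '[[[0.0012, 0, 0.0001, 0, 0.41], [0.0012, 0, 0.0001, 0, 0.41], [0, 0, 0, 0, 0.41], [0, 0, 0, 0, 0.41]]]'

```text
time: 13.02
tool_pos: [0.575, 0.059, 0.0281]
ee_rot: [[0.991, 0.119, 0.054], [0.12, -0.993, -0.002], [0.053, 0.009, -0.999]]
force: [0.1, -0.3, 0.3]
grip_width: 0.035
```

```bash
python3 look.py w12 20 102 29 10; python3 -c "
from h import *
shot('scene','s12',(200,300,260,380),6)"
```

```text
t 13.02 pal x 18.0 y 102.0 z 28.1 yaw-err -0.000  F [ 0.1 -0.3  0.3] w 35.0
tilt [ 0.054 -0.002] total mm [ 2.   0.  -0.8] per row mm [ 0.2   0.   -0.08] turn -0.0
[  210   141   138   134 14137] [278.7 208.5] [0.05373833 0.10186001]
[  369   140   142   134 14759] [440.2 205.9] [0.05380572 0.03934012]
[    5   268   548   152 33862] [278.7 372.9] [-0.02291813  0.1018532 ]
```

View pics/w12.png

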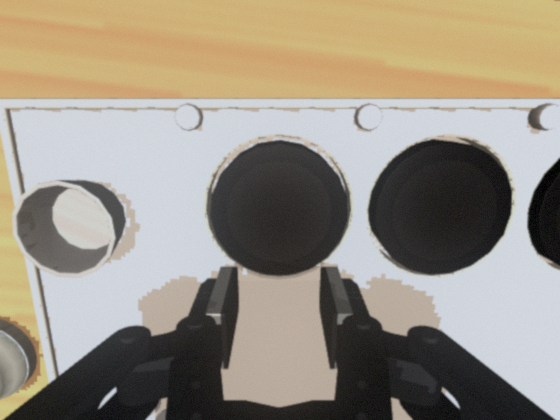

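View pics/s12.png

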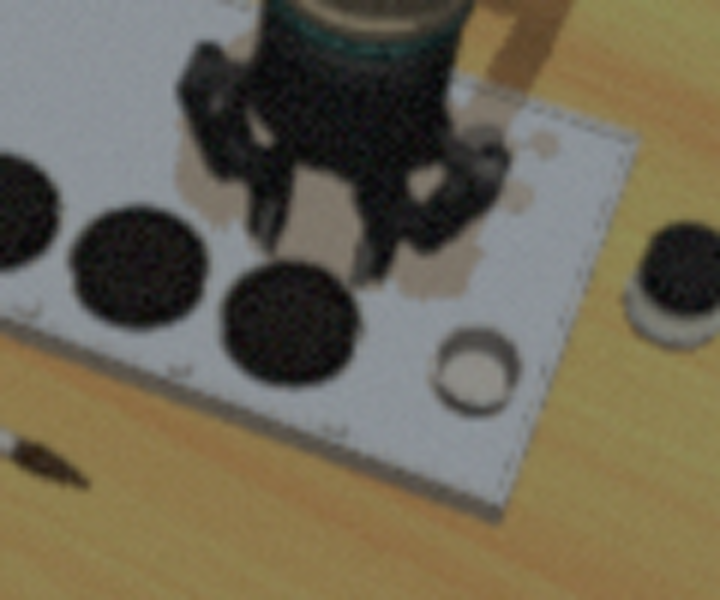

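send_rows --plan '[[[-0.004, 0, -0.001, 0, 0.41], [-0.005, 0, -0.003, 0, 0.41], [-0.005, 0, -0.005, 0, 0.41], [-0.006, 0, -0.008, 0, 0.41], [-0.006, 0, -0.01, 0, 0.41], [-0.006, 0, -0.01, 0, 0.41], [-0.006, 0, -0.01, 0, 0.41], [-0.006, 0, -0.01, 0, 0.41], [0, 0, 0, 0, 0.41]]]'

```text
time: 13.87
tool_pos: [0.5224, 0.0533, 0.0867]
ee_rot: [[0.991, 0.119, 0.052], [0.12, -0.993, -0.002], [0.052, 0.009, -0.999]]
force: [-0.2, -0.5, -0.5]
grip_width: 0.0354
```

```bash
python3 look.py w13 0 102 60 10; python3 -c "
from h import *
T=shot('top','t13');S=shot('scene','s13',(200,300,220,380),5)
for p,(a,b,c,d) in((T,(140,260,140,340)),(S,(175,285,205,375))):
    q=dict(p);im=np.full_like(p['image'],255);im[a:b,c:d]=p['image'][a:b,c:d];q['image']=im
    for ce,st in blobs(q,75,200): print(st,ce.round(1),topal(fitblob(p,ce,.0185,.02)))
"
```

```text
t 13.87 pal x -34.8 y 102.6 z 86.7 yaw-err -0.000  F [-0.2 -0.5 -0.5] w 35.4
tilt [ 0.052 -0.002] total mm [33.4  0.4 28.5] per row mm [3.34 0.04 2.85] turn -0.0
[ 225   25  109  115 9679] [279.5  82. ] [0.05016856 0.10151482]
[ 350   25  112  115 9872] [406.   82.7] [0.05008091 0.03794706]
[ 476   25   84  115 8014] [521.8  84.7] [ 0.04923512 -0.02197999]
[   0  201   55   74 3241] [ 23.2 236.9] [-0.0318967   0.24565603]
[    4   267   550   153 35823] [279.  371.4] [-0.12241213  0.10174587]
[293 160  27  27 559] [305.8 173.1] [ 0.04984499 -0.1025047 ]
[262 163  25  28 564] [273.9 176.4] [ 0.0497752  -0.03500616]
[ 226  164   29   96 1041] [236.7 196.4] [0.01564749 0.04652509]
[140 218  13  42 375] [145.  243.1] [-0.06041258  0.23943841]
[ 299  175   57   44 1463] [326.8 191.9] [-0.14846128  0.08156995]
[224 217  22  19 334] [234.4 226. ] [ 0.0495349  -0.10136676]
[248 226  22  19 348] [258.3 235. ] [ 0.04977588 -0.03349057]
[272 235  23  20 361] [282.8 244.2] [0.05006064 0.03419998]
[297 244  23  20 376] [307.9 253.5] [0.05005093 0.10175247]
```

View pics/w13.png

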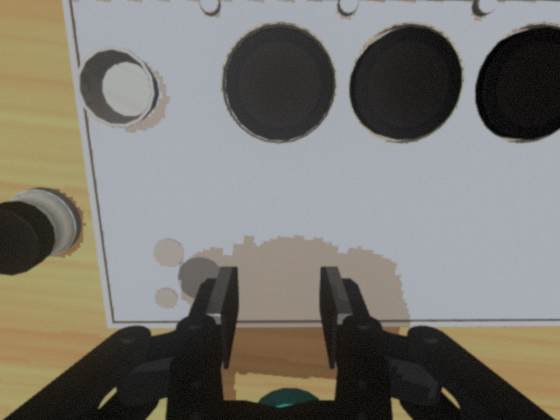

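View pics/s13.png

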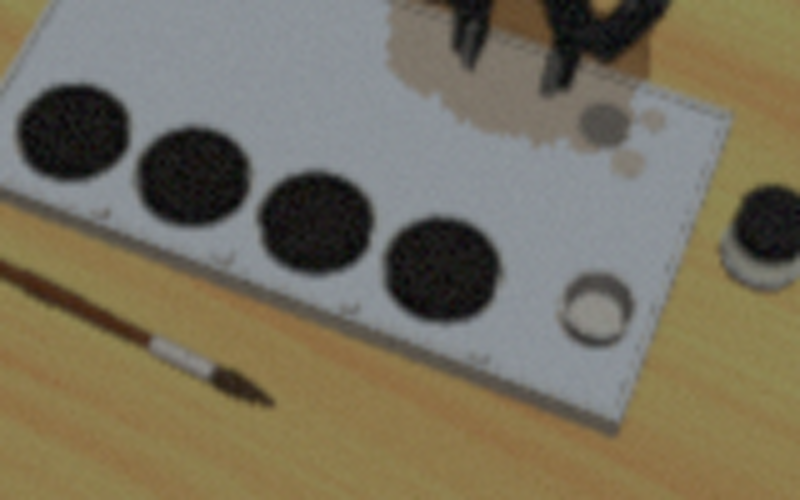

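send_rows --plan '[[[0, 0, -0.02, 0, 0.41], [0, 0, -0.025, 0, 0.41], [0, 0, -0.025, 0, 0.41], [0, 0.01, -0.025, 0, 0.41], [0, 0.03, -0.01, 0, 0.41], [0, 0.035, 0, 0, 0.41], [0, 0.035, 0, 0, 0.41], [0, 0.035, 0, 0, 0.41], [0, 0.02, 0, 0, 0.41], [0, 0, 0, 0, 0.41]]]'

```text
time: 14.85
tool_pos: [0.5368, -0.1158, 0.1859]
ee_rot: [[0.992, 0.125, 0.036], [0.125, -0.992, -0.002], [0.035, 0.007, -0.999]]
force: [-0.3, -0.3, 0.6]
grip_width: 0.0354
```

```bash
python3 -c "
from h import *
from cell import observe
info(observe())
T=shot('top','t14');S=shot('scene','s14')
T0=pickle.load(open('top0.pkl','rb'));S0=pickle.load(open('scene0.pkl','rb'))
for n,a,b in(('top',T0,T),('scene',S0,S)): cv2.imwrite(f'pics/diff_{n}.png',np.hstack([cv2.absdiff(a['image'],b['image']).max(2)])*2)
q=dict(S);im=np.full_like(S['image'],255);im[175:285,205:375]=S['image'][175:285,205:375];q['image']=im
for ce,st in blobs(q,75,200): print(st,ce.round(1),topal(fitblob(S,ce,.0185,.02)))
"
```

```text
t 14.85 pal x -40.8 y -67.0 z 185.9 yaw-err 0.006  F [-0.3 -0.3  0.6] w 35.4
[224 217  22  19 332] [234.4 226. ] [ 0.04950887 -0.10139847]
[248 226  22  19 346] [258.3 235. ] [ 0.04970475 -0.03354208]
[272 235  23  20 359] [282.7 244.2] [0.05002666 0.03408357]
[297 244  23  20 373] [307.9 253.5] [0.04992576 0.10192289]
```

View pics/s14.png

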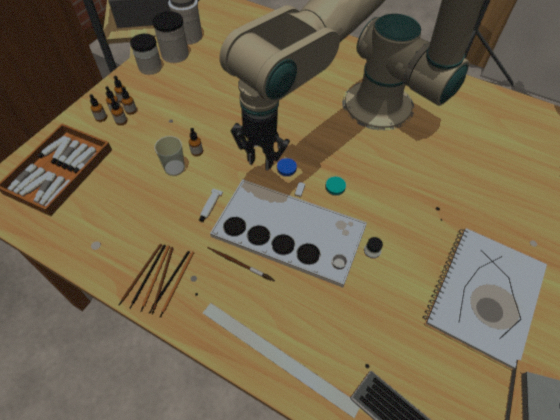

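View pics/diff_scene.png

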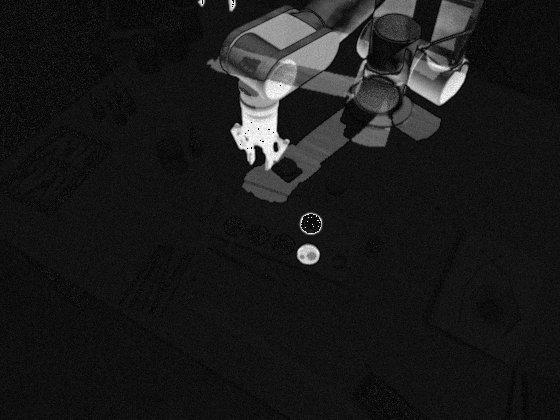

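The last scene picture shows four equal black discs in the wells, with the former empty well filled at (308,253). The difference image shows nothing else changed except the arm and its shadow.

```bash
python3 -c "
from cell import order; print(order.job_done())"
```

```text
the job is handed in; nothing more can be done
None
```

The black block is now flat in the empty well (the one at y = +102 mm, next to the cup). I handed the job in at about 15 s on the robot's clock.

- **Moves:** I slid the block about 25 mm along the mixing area, with the open fingertips on either side of it, until it was in front of the well. Then I set the two fingertips 35 mm apart behind it and pushed it over the edge. It dropped in as I nudged it on, so it needed no pressing, and it was never gripped or lifted.
- **Block position:** With the hand clear, the scene camera put it at (49.9, 101.9) mm on the palette. The well's centre is (50, 102) mm. Its outline was the same size as those of the other three seated blocks, which fits it lying flat.
- **Everything else:** A before/after comparison of the scene picture showed only the block, the arm and the arm's shadow had changed. The robot touched nothing at the end, and every force reading I took was about 1 N.
- **What was off:** The tool leaned up to about 0.05 rad during the early moves, and I couldn't correct that lean with the moves available. The wrist camera read about 2–4 mm farther in x than the fixed cameras in some pictures. Neither affected the result.

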